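Seat the coaster carriage and hold the gluing press

ROBOT

A 6-joint arm with a two-finger parallel gripper is mounted at the origin on the work surface. World frame = base frame: x ahead of the robot, y to its left, z up, the work surface at z = 0. Lengths are in m, angles in rad, forces in N, time in s.
With the tool pointing down it reaches from about 0.35 to 0.725 m from the base axis. Payload 4.3 kg.
Tool frame: the origin (TCP) lies midway between the tips of the shut fingers; the grasp point (between the pads) lies 19 mm behind it; x points along the fingers, z is the direction in which the jaws open and shut, and the axes are right-handed (so a half turn about x gives the same grasp; the last joint's range is limited). The gripper opens to 85 mm and grips with 20 to 120 N. Pads are 22 mm wide; open, the fingers measure 114 mm over their backs; the gripper's body (76 mm by 85 mm) begins 54 mm behind the grasp point. The pads swing forward as they close: fully open they stand 13 mm farther back than shut.
Start: joints at [-1.371, 0.377, 0.081, 1.274, 0, 1.46], TCP at [0.175, -0.548, 0.231] pointing down, gripper open.
Joint ranges: [-2.72, 2.72], [-0.84, 1.66], [-1.02, 1.22], [-1.77, 2.12], [-1.37, 1.28], [-3.14, 3.14]. Speed limits (rad/s): [2.57, 2.57, 3.14, 3.14, 3.14, 3.14].

INTERFACE

Orientations are given as a 3x3 rotation matrix whose columns are the frame's x, y, z axes.
In Python, from cell import bot gives the robot as it stands. The module is installed in compiled form; this text tells all that it offers.
- The arm moves only by the tool apply_moves, never from a script. Its argument "increments" is a list of rows, each a list of 6 numbers: the shift along the tool's x, y, z in mm, then the turn, a rotation vector about the tool's x, y, z in rad. A call has 1 to 10 rows; each row is the pose to reach, as a shift and turn from the pose commanded when the call began, along the tool's axes at that moment; what a row does not reach only later rows make up. A row lasts 1/8 s, in which the tool goes at most 62.5 mm and 10.7 degrees, less where a joint would pass 70% of its speed; a pose out of reach is approached as far as the arm can. A call with a gripper value outside its range is refused whole. "hand" is the gripper's target within -1 to 1 (shut at 1, half-way at 0, fully open at -1), set as the call begins (left out, the last holds). The fingers move at their own pace and stop on an object; "squeeze" is the grip in N (left out, the last holds). Time passes only in rows, so rows that repeat a pose let the fingers close. It gives the time, the measured TCP pose, the force and the opening at its end, in the units of the state.
- bot.observe(): the state, without advancing time (a new reading comes with each control period).
- bot.camera(name): name is "scene" or "top" or "wrist"; returns a dict with "image" (384x512x3 uint8, red, green, blue), "fx", "fy", "cx", "cy" (pixels), "extrinsics" (4x4, takes a point from camera to world coordinates). Camera axes: x right, y down, z forward; pixel columns grow to the right and rows downward; lengths in m; the calibration is good to about 2 mm. A picture is of the moment at which its call begins. There is no depth.
- bot.hand_in(): hands the job in, once; it reports no verdict.
The state is a dict: "clock": time; "q": joint angles; "dq": joint speeds; "joint_torque": joint torques, N m; "position": TCP position; "eef_rot": TCP orientation; "wrist_force": force on the tool from outside, world axes, zero at the start; "wrist_torque": the same for the moment, N m; "width": opening from 0.0 (shut) to 1.0 (fully open).
Only numpy, scipy, OpenCV 4.12 (cv2) and the standard library are available. Lean on these libraries where they do the work, as an engineer would, in place of code of your own. Each camera call takes 0.05 s, during which the arm holds its last target.

TASK

A cork face is being glued to a wooden coaster in the small hand press. Push the carriage by its upright paddle along its slide until the spring catch snaps and the carriage is fully home with the coaster under the press; only then push the round knob straight down 20 mm, so that the dark ring on its stem is level with the top of the steel collar, and finish while still holding it pressed there with the gripper. Never push the knob further than 25 mm down, and leave the other things on the table where they are.

Things in the scene. Friction and masses are not known exactly. Their poses are not given: they have to be found in the camera images.
- press: Grey hand press, fixed to the table. Origin at table level under the plunger's axis, z up; all its parts keep its yaw. Base 165 (x) by 310 mm (y from -75 to +235), guide rails to 31 mm high. Column at its +x side (x 65 to 101, y -30 to 30 mm) with a head over the base (x -39 to 101, y -30 to 30, 125 to 160 mm high). Carriage slides along its y axis.
- catch_block (a point): Top of the small dark block (22 mm square, 47 mm high) on the press's -x rail, at x = -74, y = +70 mm in the press's frame; it houses the spring catch.
- carriage (a joint): Travel of the aluminium carriage, m: 0 at its outer end, 0.080 fully home with the coaster under the plunger; grows towards the press's -y. Starts at 0 to 0.045, friction about 1 N; from 0.066 to 0.074 the spring catch resists with about 6 N more, then snaps, pulls the carriage to its stop at 0.080 and keeps it there.
- paddle (a point): Centre (62 mm up) of the carriage's upright paddle: plate 44 mm wide (press x), 10 mm thick (press y), 34 to 90 mm above the table. It is 120 mm to the +y side of the coaster's centre; at home it is at x = 0, y = +120 mm in the press's frame. Carriage plate under it: 102 mm wide, top at 34 mm, ends 15 mm beyond. Push its +y face to -y.
- coaster_top (a point): Centre of the cork face of the coaster that is fixed in the carriage: 86 mm across, face 48 mm above the table.
- collar_top (a point): Centre of the top of the steel collar (30 mm across) on the press's head, 175 mm above the table, through which the plunger's 16 mm stem runs. The middle of the 3 mm dark ring round the stem is 20 mm above this when the knob is up.
- knob: Black round knob on top of the press's vertical plunger, 50 mm across, 18 mm thick, flat top 46 mm across. Origin at the centre of its top face, 228 mm above the table when not pressed; axes as the press.
- plunger (a joint): How far the knob is pressed down, m: 0 up (a spring returns it when let go), stop at 0.030. It takes about 2 N to start and 4 N at 0.012, where the foot under the head meets the coaster (if home) and a second spring sets in; then about 13 N at 0.020 and 18 N at 0.025.
- coasters: Bystander, loose, to be left alone: stack of three round cork-faced wooden coasters, 86 mm across, 42 mm high. Origin at the centre of its underside.
- glue_jar: Bystander, loose, to be left alone: small closed amber jar, 52 mm across, 70 mm high. Origin at the centre of its underside.
- mug: Bystander, loose, to be left alone: white mug with a handle, 80 mm across, 90 mm high. Origin at the centre of its underside.
- tumbler: Bystander, loose, to be left alone: orange tumbler, 72 mm across at the rim, 100 mm high. Origin at the centre of its underside.
- goblet: Bystander, loose, to be left alone: amber glass goblet, 68 mm across, 110 mm high. Origin at the centre of its underside.
- bowl: Bystander, loose, to be left alone: teal bowl, 150 mm across, 60 mm high. Origin at the centre of its underside.
- candlestick: Bystander, loose, to be left alone: brass candlestick, 80 mm across the foot, 125 mm high. Origin at the centre of its underside.
- brush: Bystander, loose, to be left alone: hand brush lying flat. Origin at the centre of its underside.

How it is judged:
On the way:
1. the carriage is fully home, held by the spring catch, with the knob still up (value of joint carriage above 0.0775 m and value of joint plunger below 0.003 m), for 0.2 s.
At the end, for the whole second after the job is handed in: Through the last second the carriage is fully home in its catch (beyond 77.5 of 80 mm), and the robot itself holds the knob pressed with more than 4 N, steadily, 17 to 23 mm down (value of joint carriage above 0.0775 m and value of joint plunger between 0.017 and 0.023 m and velocity of joint plunger between -0.01 and 0.01 m/s and contact force between any of the fingers, the arm and knob above 4 N); the arm keeps its last pose, push and grip.
It fails at once if the knob is pushed more than 25 mm down (value of joint plunger above 0.025 m).
It fails at once if the knob is pressed (over 5 mm) before the carriage is fully home (value of joint plunger above 0.005 m and value of joint carriage below 0.0775 m).
It fails at once if a bystander on the table is moved more than 30 mm or tipped over (distance of any of coasters, glue_jar, mug, tumbler, goblet, bowl, candlestick, brush from where it was at the start of the episode above 0.03 m or angle between any of coasters, glue_jar, mug, tumbler, goblet, bowl, candlestick, brush's own z axis and vertical above 0.5 rad).
It also fails if it takes over 42 s, if anything falls off the work surface, if the arm or the gripper's body presses on something with over 40 N, if the wrist force passes 120 N, or if a joint passes its speed limit or range.

## Working session

There is one attempt and no reset: what is moved stays moved. The work goes in short steps, Python scripts to look and compute and a tool call to move; the robot and the scene stay as the last step left them, time stands still between calls to the robot, and variables do not carry over. Pictures are saved under pics/ and viewed, and the job is handed in when it is done.

Besides the shell and the picture viewer there is one more tool, called after "Emit:" in YAML: its name, and indented under it one key for each argument. apply_moves: Moves the arm, as the interface text tells. Its arguments: {"type":"object","properties":{"increments":{"type":"array"},"hand":{"type":"number"},"squeeze":{"type":"number"}},"required":["increments"]}

```bash
mkdir -p pics
cat > h.py <<'E'
import numpy as np, cv2
from cell import bot
def snap(n,f):
    c=bot.camera(n); im=c["image"][:,:,::-1].copy()
    cv2.imwrite(f"pics/{f}.png",im)
    np.savez(f"pics/{f}.npz",**{k:c[k] for k in("fx","fy","cx","cy","extrinsics")})
    return im
def cal(f): return np.load(f"pics/{f}.npz")
def proj(c,p):
    p=np.atleast_2d(p); E=np.linalg.inv(c["extrinsics"]); q=p@E[:3,:3].T+E[:3,3]
    return np.c_[c["fx"]*q[:,0]/q[:,2]+c["cx"],c["fy"]*q[:,1]/q[:,2]+c["cy"]]
def onz(c,u,v,z):
    E=c["extrinsics"]; d=E[:3,:3]@np.array([(u-c["cx"])/c["fx"],(v-c["cy"])/c["fy"],1]); o=E[:3,3]
    return o+d*(z-o[2])/d[2]
E
python3 - <<'E'
from h import *
a=snap("scene","s0");b=snap("top","t0");snap("wrist","w0")
for n in("s0","t0","w0"):
    c=cal(n);print(n,c["fx"],c["extrinsics"].round(3).tolist())
s=bot.observe();print(s["clock"],s["position"],s["eef_rot"],s["width"])
for n in("s0","t0"): cv2.imwrite(f"pics/{n}b.png",cv2.resize(cv2.imread(f"pics/{n}.png"),(800,600),interpolation=cv2.INTER_CUBIC))
E
```

```text
s0 349.9678699138348 [[0.813, 0.437, -0.385, 0.951], [0.582, -0.617, 0.529, -0.531], [-0.006, -0.654, -0.756, 0.912], [0.0, 0.0, 0.0, 1.0]]
t0 430.5507155117483 [[-0.018, -0.985, 0.174, 0.31], [-1.0, 0.022, 0.022, -0.029], [-0.025, -0.174, -0.984, 1.613], [0.0, 0.0, 0.0, 1.0]]
w0 265.79806952599506 [[0.305, -0.915, -0.263, 0.24], [-0.952, -0.294, -0.082, -0.526], [-0.002, 0.276, -0.961, 0.373], [0.0, 0.0, 0.0, 1.0]]
0.15 [ 0.1751792  -0.54713171  0.23056967] [[-3.16297944e-04  9.52402999e-01  3.04841643e-01]
 [ 1.56015391e-03  3.04841757e-01 -9.52401737e-01]
 [-9.99998733e-01  1.74357169e-04 -1.58231608e-03]] 0.9994831205584801
```

View pics/s0b.png

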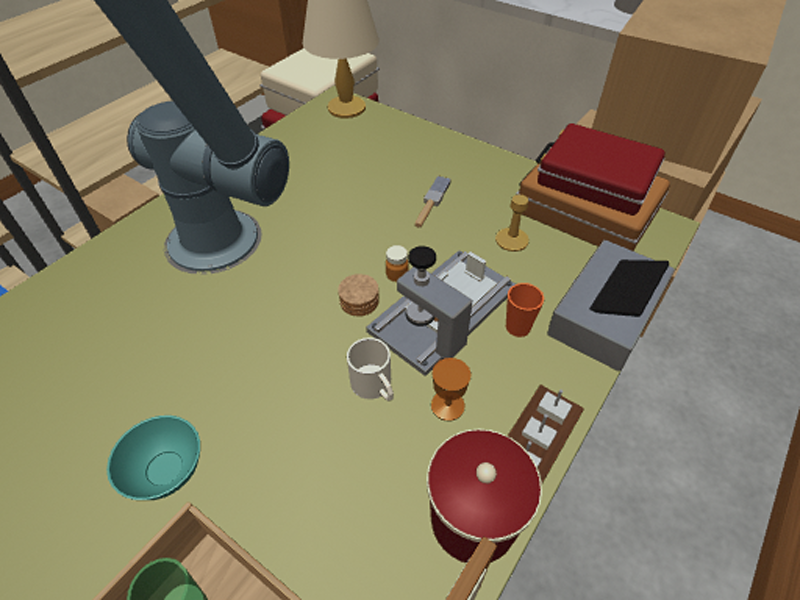

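View pics/t0b.png

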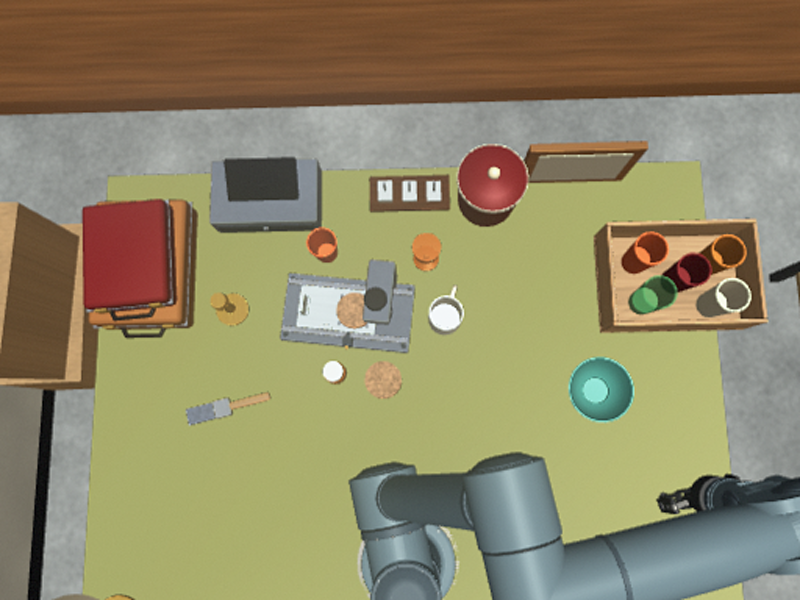

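The scene shows the press at about (440,310), with the carriage paddle on its far right at (475,265). In the top view the press is at (348,312), with +y to the left, the knob at (376,299) and the paddle at (305,303). I'll enlarge both for measuring.

Run:
```python
from h import *
a=cv2.imread("pics/t0.png")[150:250,160:293]; cv2.imwrite("pics/t0c.png",cv2.resize(a,(798,600),interpolation=cv2.INTER_CUBIC))
a=cv2.imread("pics/s0.png")[145:245,220:353]; cv2.imwrite("pics/s0c.png",cv2.resize(a,(798,600),interpolation=cv2.INTER_CUBIC))
```

```text
(no output)
```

View pics/t0c.png

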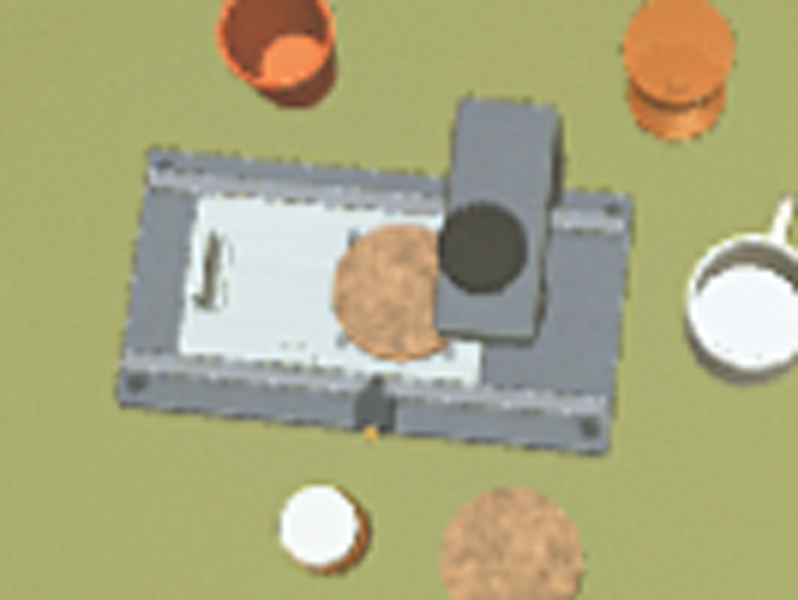

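View pics/s0c.png

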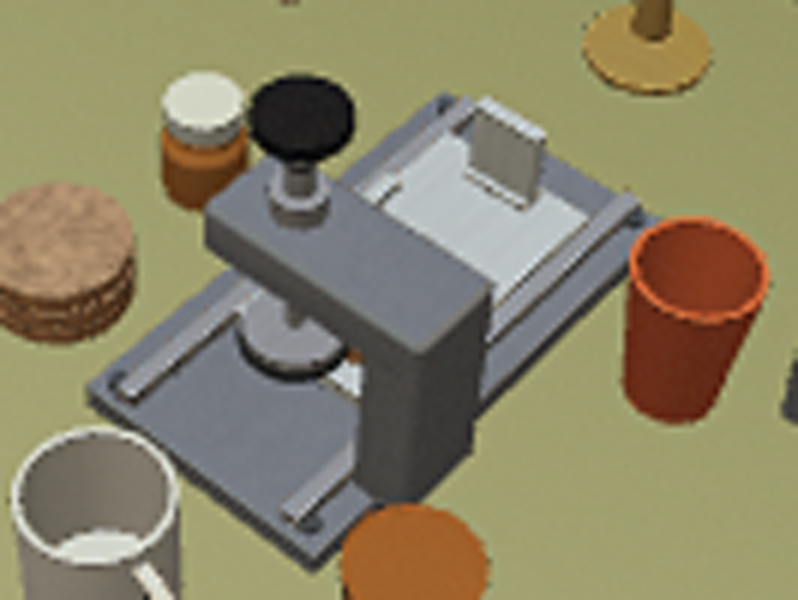

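```bash
cat > fit.py <<'E'
from h import *
from scipy.optimize import least_squares
T=cal("t0");S=cal("s0")
def P(p,loc):
    x,y,th,d,zb=p; loc=np.array(loc,float).copy()
    loc=np.array([[a,b+ (0.08-d if f else 0),c if c>=0 else zb] for a,b,c,f in loc])
    R=np.array([[np.cos(th),-np.sin(th)],[np.sin(th),np.cos(th)]])
    return np.c_[loc[:,:2]@R.T+[x,y],loc[:,2]]
t=[((150,148),(.0825,.235,-1,0)),((635,195),(.0825,-.075,-1,0)),((607,455),(-.0825,-.075,-1,0)),((118,405),(-.0825,.235,-1,0)),
((482,248),(0,0,.228,0)),((402,292),(0,0,.048,1)),((213,238),(.022,.120,.09,1)),((203,303),(-.022,.120,.09,1)),((375,385),(-.074,.07,.047,0)),
((180,355),(-.051,.135,.034,1)),((198,197),(.051,.135,.034,1))]
s=[((303,115),(0,0,.228,0)),((310,572),(.0825,-.075,0,0)),((88,395),(-.0825,-.075,-1,0)),((474,104),(-.022,.115,.09,1)),((541,142),(.022,.115,.09,1)),((300,190),(0,0,.175,0))]
def res(p):
    r=[]
    for c,o,off in((T,t,(160,150)),(S,s,(220,145))):
        uv=(np.array([a for a,_ in o])+.5)/6-.5+off
        r.append(proj(c,P(p,[b for _,b in o]))-uv)
    return np.vstack(r)
f=least_squares(lambda p:res(p).ravel(),[.6,.03,0,.02,.015],loss="soft_l1",f_scale=.7)
if __name__=="__main__":
    print(f.x.round(4),np.degrees(f.x[2]));print(res(f.x).round(1).tolist())
    p=f.x
    print("paddle",P(p,[(0,.12,.062,1)]),"home",P([*p[:3],.08,0],[(0,.12,.062,1)]))
    for n,(u,v),z in(("jarlid",(320,525),.07),("tumbler rim",(275,35),.1),("goblet",(678,48),.11),("mug",(745,300),.09),("coasters",(512,555),.042)):
        print(n,onz(T,(u+.5)/6-.5+160,(v+.5)/6-.5+150,z).round(3))
    print("candle top",onz(T,220*.64,300*.64,.125).round(3))
E
python3 fit.py
```

```text
[ 0.5721  0.055  -0.1207  0.0202  0.012 ] -6.914828430181519
[[0.2, 0.1], [0.1, 0.0], [0.3, -0.2], [-0.2, -0.1], [-0.0, 0.0], [0.3, 0.1], [-1.5, -2.0], [-1.4, -0.9], [-0.2, 4.2], [0.1, 0.2], [0.6, -0.2], [-0.2, -1.0], [1.2, 1.6], [-0.2, 0.0], [-0.2, 0.1], [-0.8, 0.1], [-0.1, -0.4]]
paddle [[0.59376255 0.23349447 0.062     ]] home [[0.58655904 0.17409674 0.062     ]]
jarlid [0.436 0.163 0.07 ]
tumbler rim [0.731 0.187 0.1  ]
goblet [ 0.714 -0.057  0.11 ]
mug [ 0.563 -0.093  0.09 ]
coasters [0.418 0.05  0.042]
candle top [0.596 0.412 0.125]
```

```bash
cat > go.py <<'E'
from h import *
from scipy.spatial.transform import Rotation as Rn
th=-0.1207; O=np.array([.5721,.055,0]); 
Rp=np.array([[np.cos(th),-np.sin(th),0],[np.sin(th),np.cos(th),0],[0,0,1]])
Rt=np.c_[[0,0,-1],Rp[:,1],Rp[:,0]]
def inc(loc):
    s=bot.observe();R=np.array(s["eef_rot"]);p=np.array(s["position"])
    t=O+Rp@np.array(loc)
    print("mm",((t-p)@R*1e3).round(1),"rv",Rn.from_matrix(R.T@Rt).as_rotvec().round(4))
def st():
    s=bot.observe();p=np.array(s["position"])
    print("t",round(s["clock"],2),"press-frame tcp",(Rp.T@(p-O)*1e3).round(1),"F",(Rp.T@np.array(s["wrist_force"])).round(1),"q",np.round(s["q"],2),"w",s["width"])
E
python3 -c "
from go import *
inc([0,.235,.33]);inc([0,.235,.05]);st()"
```

```text
mm [ -98.3  659.7 -666.2] rv [-1.1403e+00 -1.3000e-03 -1.1000e-03]
mm [ 181.7  659.6 -665.7] rv [-1.1403e+00 -1.3000e-03 -1.1000e-03]
t 0.15 press-frame tcp [-321.5 -645.5  230.6] F [ 0.3 -0.5  0.1] q [-1.37  0.38  0.08  1.27 -0.    1.46] w 0.9994831205584801
```

Emit:
apply_moves:
  increments:
    - [-60,0,0,0,0,0]
    - [-98,30,-30,-0.1,0,0]
    - [-98,70,-70,-0.25,0,0]
    - [-98,110,-110,-0.42,0,0]
    - [-98,150,-150,-0.6,0,0]
    - [-98,190,-190,-0.78,0,0]
    - [-98,230,-230,-0.95,0,0]
    - [-98,270,-270,-1.1,0,0]
    - [-98,310,-310,-1.14,0,0]
    - [-98,350,-350,-1.14,0,0]
  hand: 1
  squeeze: 40

```text
clock: 1.4
position: [0.4023, -0.1058, 0.3292]
eef_rot: [[0.0, 0.121, 0.993], [-0.0, 0.993, -0.121], [-1.0, -0.0, 0.0]]
wrist_force: [0.3, -0.8, 0.1]
width: 0.002
```

```bash
python3 -c "
from go import *
inc([0,.235,.33]);inc([0,.235,.05]);st()"
```

```text
mm [ -0.8 415.1 149.1] rv [-0.0002  0.0001  0.0002]
mm [279.2 415.2 149. ] rv [-0.0002  0.0001  0.0002]
t 1.4 press-frame tcp [-149.2 -180.1  329.2] F [ 0.4 -0.8  0.1] q [-0.41  0.04 -0.09  1.44 -0.    1.28] w 0.0021387694275317925
```

Emit:
apply_moves:
  increments:
    - [0,45,16,0,0,0]
    - [0,95,34,0,0,0]
    - [0,145,52,0,0,0]
    - [0,195,70,0,0,0]
    - [0,245,88,0,0,0]
    - [0,295,106,0,0,0]
    - [0,345,124,0,0,0]
    - [0,385,138,0,0,0]
    - [20,410,148,0,0,0]
    - [70,415,149,0,0,0]

```text
clock: 2.65
position: [0.6026, 0.289, 0.2599]
eef_rot: [[0.006, 0.119, 0.993], [0.002, 0.993, -0.119], [-1.0, 0.003, 0.005]]
wrist_force: [1.0, 0.9, -0.8]
width: 0.0
```

```bash
python3 -c "
from go import *
snap('wrist','w1');snap('scene','s1');snap('top','t1')
inc([0,.235,.05]);st()
a=cv2.imread('pics/w1.png');b=cv2.imread('pics/s1.png')[120:270,200:400]
cv2.imwrite('pics/m1.png',np.hstack([cv2.resize(a,(400,300)),cv2.resize(b,(400,300),interpolation=cv2.INTER_CUBIC)]))"
```

```text
mm [204.5   4.6   5.7] rv [ 0.0003 -0.0104  0.0056]
t 2.8 press-frame tcp [ -3.6 231.6 254.5] F [0.4 0.9 1. ] q [ 0.35  0.58  0.47  1.47 -0.    2.04] w 0.0020554591370936857
```

View pics/m1.png

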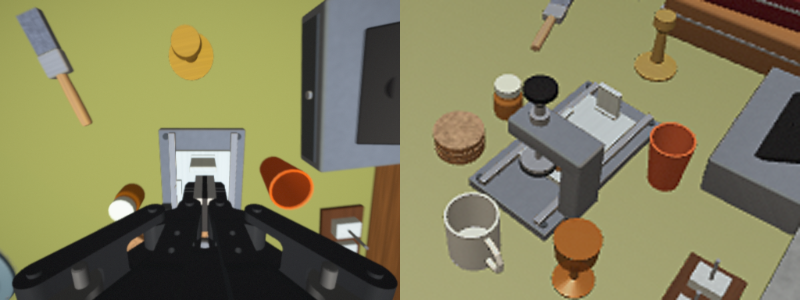

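```bash
python3 -c "
from go import *
for n in ('s1','t1','w1'):
  print(n,proj(cal(n),[[.5987,.2849,.2545],[.594,.2335,.09],[.572,.055,.228]]).round(0).tolist())
a=cv2.imread('pics/t1.png');b=cv2.imread('pics/s1.png')
cv2.imwrite('pics/m2.png',np.hstack([cv2.resize(a,(400,300)),cv2.resize(b,(400,300),interpolation=cv2.INTER_CUBIC)]))"
```

```text
s1 [[320.0, 117.0], [305.0, 164.0], [270.0, 163.0]]
t1 [[168.0, 183.0], [193.0, 193.0], [240.0, 191.0]]
w1 [[259.0, 241.0], [261.0, 219.0], [261.0, 451.0]]
```

View pics/m2.png

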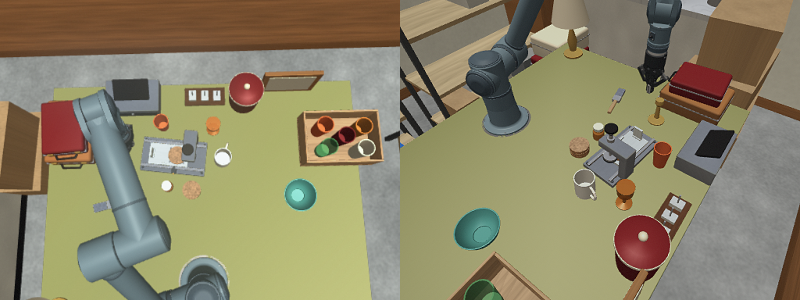

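View pics/w1.png

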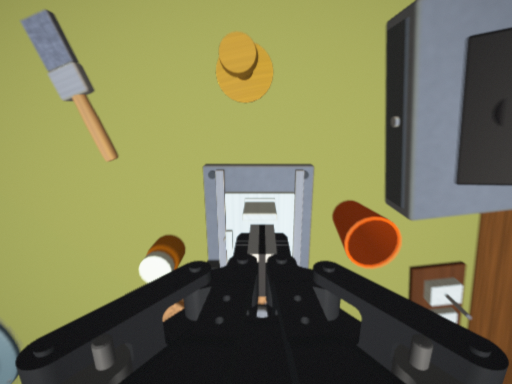

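```bash
python3 -c "
from go import *
c=cal('w1');print(c['extrinsics'][:3,3].round(3))
a=cv2.imread('pics/w1.png');a=cv2.resize(a[150:270,180:340],(800,600),interpolation=cv2.INTER_CUBIC)
def L(p): return O+Rp@np.array(p)
pts=[]
for x,y,z in [(-.022,.185,.09),(.022,.185,.09),(.022,.175,.09),(-.022,.175,.09),(-.022,.185,.034),(.022,.185,.034),(-.051,.195,.034),(.051,.195,.034),(-.0825,.235,.012),(.0825,.235,.012)]:
  u,v=proj(c,L((x,y,z)))[0];u,v=(u-180+.5)*5-.5,(v-150+.5)*5-.5;pts.append((u,v));cv2.circle(a,(int(u),int(v)),4,(0,0,255),1)
cv2.imwrite('pics/m3.png',a)"
```

```text
[0.609 0.358 0.403]
```

View pics/m3.png

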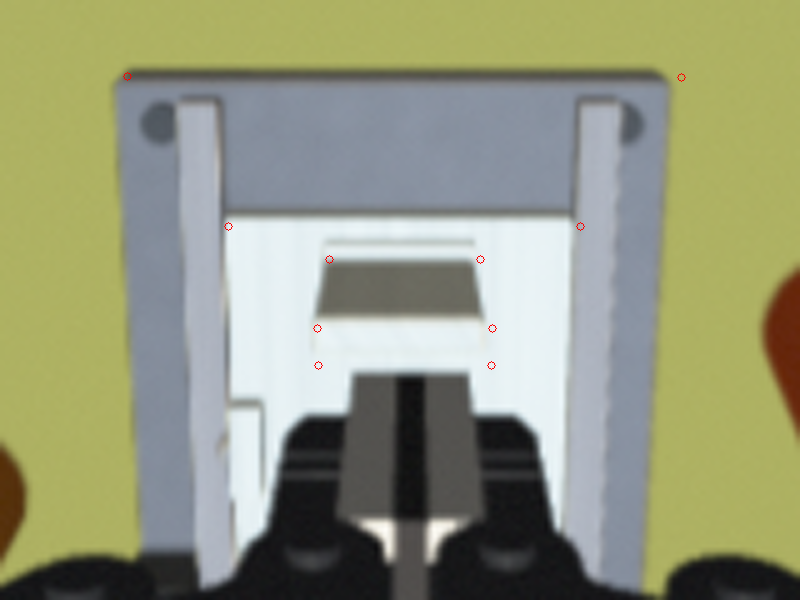

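Emit:
apply_moves:
  increments:
    - [40,2,2,0,0,0]
    - [80,4,2,0,0,0]
    - [120,4,2,0,0,0]
    - [160,4,2,0,0,0]
    - [190,4,2,0,0,0]
    - [204,4,2,0,0,0]
    - [204,4,2,0,0,0]

```text
clock: 3.68
position: [0.6037, 0.2902, 0.0566]
eef_rot: [[0.002, 0.121, 0.993], [0.0, 0.993, -0.121], [-1.0, 0.001, 0.002]]
wrist_force: [-0.3, -0.1, 1.0]
width: 0.001
```

```bash
python3 -c "
from go import *
snap('wrist','w2');snap('scene','s2')
inc([0,.235,.05]);st()
a=cv2.imread('pics/w2.png');b=cv2.imread('pics/s2.png')[80:230,250:450]
cv2.imwrite('pics/m4.png',np.hstack([cv2.resize(a,(400,300)),cv2.resize(b,(400,300),interpolation=cv2.INTER_CUBIC)]))"
```

```text
mm [ 7.7 -2.8 -3.7] rv [-0.0006  0.0035 -0.0017]
t 3.77 press-frame tcp [  3.7 237.7  57.7] F [0.8 1.1 0.2] q [ 0.35  0.66  0.08  0.99 -0.    2.05] w -0.0013833921535294025
```

View pics/m4.png

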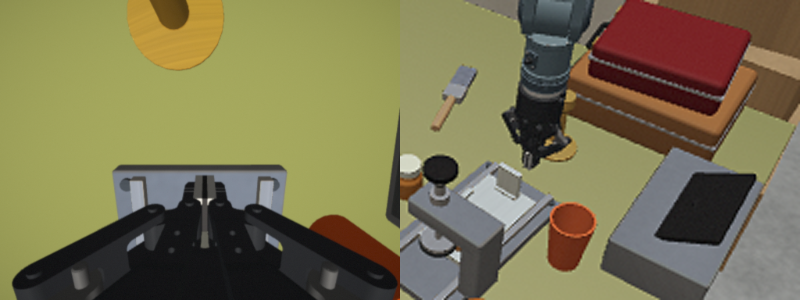

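Emit:
apply_moves:
  increments:
    - [4,-8,-2,0,0,0]
    - [4,-18,-3,0,0,0]
    - [4,-26,-3,0,0,0]
    - [4,-34,-3,0,0,0]
    - [4,-42,-3,0,0,0]
    - [4,-50,-3,0,0,0]
    - [4,-58,-3,0,0,0]
    - [4,-66,-3,0,0,0]
    - [4,-74,-3,0,0,0]
    - [4,-80,-3,0,0,0]

```text
clock: 5.03
position: [0.5898, 0.2105, 0.0513]
eef_rot: [[0.0, 0.121, 0.993], [-0.0, 0.993, -0.121], [-1.0, -0.0, 0.0]]
wrist_force: [-0.4, 1.2, 1.0]
width: -0.001
```

```bash
python3 -c "
from go import *
st();snap('wrist','w3');snap('scene','s3');snap('top','t3')
st()
a=cv2.imread('pics/t3.png')[130:260,130:303];b=cv2.imread('pics/s3.png')[100:250,220:420]
cv2.imwrite('pics/m5.png',np.hstack([cv2.resize(a,(400,300)),cv2.resize(b,(400,300),interpolation=cv2.INTER_CUBIC)]))"
```

```text
t 5.03 press-frame tcp [ -1.1 156.5  51.3] F [-0.6  1.1  1. ] q [ 0.24  0.58 -0.07  0.92 -0.    1.93] w -0.0007421649448352673
t 5.17 press-frame tcp [ -1.2 156.2  51.2] F [ 0.1 -0.9  0.9] q [ 0.24  0.58 -0.07  0.92 -0.    1.93] w 0.002433815098633561
```

View pics/m5.png

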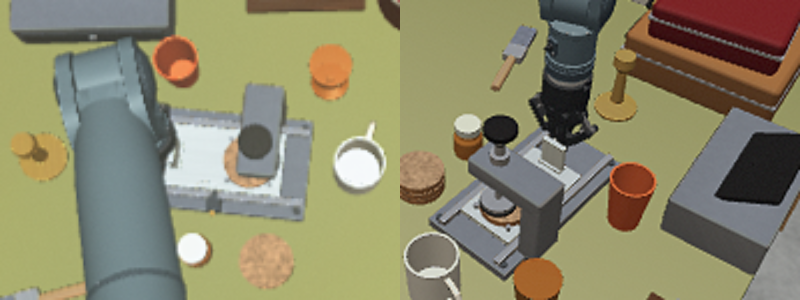

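Emit:
apply_moves:
  increments:
    - [0,-3,1,0,0,0]
    - [0,-5,1,0,0,0]
    - [0,-7,1,0,0,0]
    - [0,-9,1,0,0,0]
    - [0,-11,1,0,0,0]

```text
clock: 5.8
position: [0.5895, 0.2016, 0.0513]
eef_rot: [[0.0, 0.12, 0.993], [0.003, 0.993, -0.12], [-1.0, 0.003, -0.0]]
wrist_force: [0.1, 5.8, -0.3]
width: -0.001
```

```bash
python3 -c "
from go import *
st();snap('scene','s4');snap('top','t4')
st()
a=cv2.imread('pics/t4.png')[130:260,130:303];b=cv2.imread('pics/s4.png')[120:240,240:400]
cv2.imwrite('pics/m6.png',np.hstack([cv2.resize(a,(400,300)),cv2.resize(b,(400,300),interpolation=cv2.INTER_CUBIC)]))"
```

```text
t 5.8 press-frame tcp [ -0.4 147.6  51.3] F [-0.6  5.8 -0.3] q [ 0.23  0.58 -0.08  0.91  0.    1.92] w -0.0010013796772693458
t 5.9 press-frame tcp [ -0.4 146.9  51.3] F [-0.9  4.3  0.7] q [ 0.23  0.58 -0.08  0.91  0.    1.92] w -0.001062544994563966
```

View pics/m6.png

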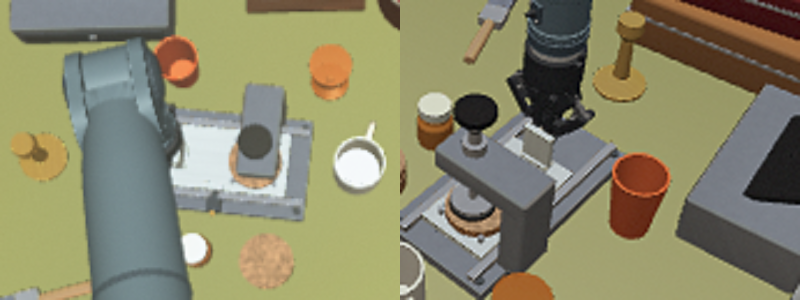

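Contact resistance has risen to about 5 N, so the catch is engaging. I'll keep pushing.

Emit:
apply_moves:
  increments:
    - [0,-2,0,0,0,0]
    - [0,-4,0,0,0,0]
    - [0,-6,0,0,0,0]
    - [0,-7,0,0,0,0]
    - [0,-7,0,0,0,0]

```text
clock: 6.52
position: [0.5887, 0.1924, 0.0512]
eef_rot: [[0.0, 0.121, 0.993], [-0.001, 0.993, -0.121], [-1.0, -0.001, 0.0]]
wrist_force: [0.4, 0.2, -0.1]
width: -0.002
```

```bash
python3 -c "
from go import *
st();snap('scene','s5');snap('top','t5')
st()
a=cv2.imread('pics/t5.png')[130:260,130:303];b=cv2.imread('pics/s5.png')[120:240,240:400]
cv2.imwrite('pics/m7.png',np.hstack([cv2.resize(a,(400,300)),cv2.resize(b,(400,300),interpolation=cv2.INTER_CUBIC)]))"
```

```text
t 6.53 press-frame tcp [ -0.  138.4  51.2] F [ 0.4  0.3 -0.1] q [ 0.21  0.57 -0.09  0.91 -0.    1.91] w -0.0020737913115247844
t 6.62 press-frame tcp [-1.000e-01  1.387e+02  5.120e+01] F [ 0.4 -0.5  0.6] q [ 0.21  0.57 -0.09  0.91 -0.    1.91] w -0.00016241101752364863
```

View pics/m7.png

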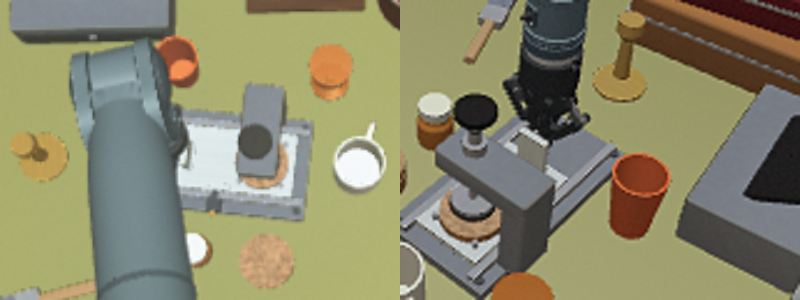

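The force has dropped to zero and the carriage has jumped away from the fingers, so the catch appears to have snapped. A gentle touch will confirm it is at the stop.

Emit:
apply_moves:
  increments:
    - [0,-1,0,0,0,0]
    - [0,-2,0,0,0,0]
    - [0,-3,0,0,0,0]
    - [0,-3,0,0,0,0]

```text
clock: 7.12
position: [0.5883, 0.1904, 0.0513]
eef_rot: [[0.0, 0.121, 0.993], [0.001, 0.993, -0.121], [-1.0, 0.001, 0.0]]
wrist_force: [1.0, 1.0, -0.5]
width: -0.001
```

```bash
python3 -c "
from go import *
st()"
```

```text
t 7.12 press-frame tcp [ -0.2 136.3  51.3] F [ 0.9  1.1 -0.5] q [ 0.21  0.57 -0.1   0.91  0.    1.9 ] w -0.00103972463024588
```

Emit:
apply_moves:
  increments:
    - [0,-1,0,0,0,0]
    - [0,-2,0,0,0,0]
    - [0,-3,0,0,0,0]
    - [0,-3,0,0,0,0]

```text
clock: 7.62
position: [0.5883, 0.1904, 0.0514]
eef_rot: [[0.001, 0.119, 0.993], [0.007, 0.993, -0.119], [-1.0, 0.007, 0.0]]
wrist_force: [1.3, 10.3, -1.8]
width: -0.001
```

```bash
python3 -c "
from go import *
st()"
```

```text
t 7.62 press-frame tcp [ -0.2 136.4  51.4] F [ 0.  10.3 -1.8] q [ 0.21  0.57 -0.1   0.9   0.01  1.9 ] w -0.0012530148525086067
```

Emit:
apply_moves:
  increments:
    - [0,10,0,0,0,0]
    - [0,22,0,0,0,0]
    - [-30,24,0,0,0,0]
    - [-80,24,0,0,0,0]
    - [-130,24,0,0,0,0]
    - [-180,24,0,0,0,0]
    - [-230,24,0,0,0,0]
    - [-250,24,0,0,0,0]
    - [-250,24,0,0,0,0]
    - [-250,24,0,0,0,0]

```text
clock: 8.88
position: [0.5904, 0.2109, 0.2998]
eef_rot: [[-0.002, 0.121, 0.993], [-0.001, 0.993, -0.121], [-1.0, -0.001, -0.002]]
wrist_force: [0.5, 0.3, -0.1]
width: -0.003
```

```bash
python3 -c "
from go import *
snap('scene','s6');snap('wrist','w6')
st();inc([0,0,.27])
a=cv2.imread('pics/w6.png');b=cv2.imread('pics/s6.png')[130:250,230:390]
cv2.imwrite('pics/m8.png',np.hstack([cv2.resize(a,(400,300)),cv2.resize(b,(400,300),interpolation=cv2.INTER_CUBIC)]))"
```

```text
t 8.97 press-frame tcp [ -1.  156.8 299.3] F [ 0.   0.4 -0.8] q [ 0.24  0.5   0.44  1.52 -0.    1.93] w -0.0024983816329882634
mm [  29.5 -156.8    1.2] rv [-0.0002 -0.0032  0.0015]
```

View pics/m8.png

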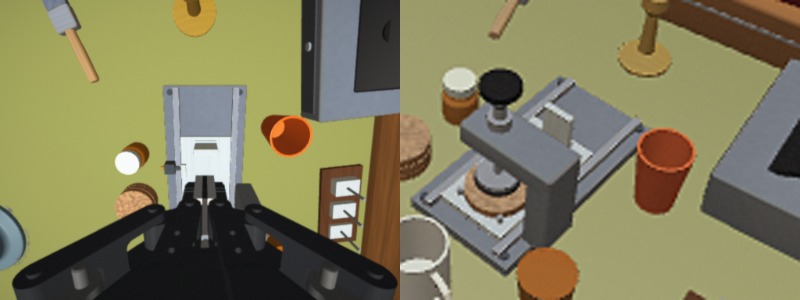

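```bash
python3 -c "
from go import *
def L(p): return O+Rp@np.array(p)
out=[]
for n,(x0,y0) in (('s6',(280,150)),('w6',(200,150))):
  c=cal(n);a=cv2.resize(cv2.imread(f'pics/{n}.png')[y0:y0+75,x0:x0+100],(400,300),interpolation=cv2.INTER_CUBIC)
  for d,col in ((.08,(0,0,255)),(.07,(255,0,0))):
    for p in [(-.022,.125,.09),(.022,.125,.09),(.022,.115,.09),(-.022,.115,.09),(-.051,.135,.034),(.051,.135,.034)]:
      u,v=proj(c,L((p[0],p[1]+.08-d,p[2])))[0];cv2.circle(a,(int((u-x0+.5)*4),int((v-y0+.5)*4)),2,col,-1)
  out.append(a)
cv2.imwrite('pics/m9.png',np.hstack(out))"
```

```text
(no output)
```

View pics/m9.png

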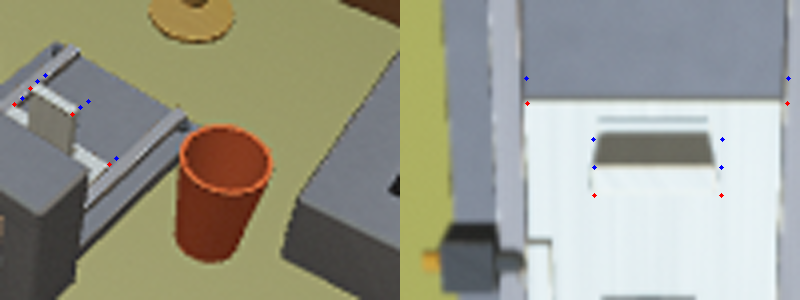

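The picture shows the carriage plate edge on the predicted 80 mm marks (red) in both views, so the carriage is home. Next is moving over the knob.

Emit:
apply_moves:
  increments:
    - [0,-35,1,0,0,0]
    - [0,-75,1,0,0,0]
    - [0,-115,1,0,0,0]
    - [0,-145,1,0,0,0]
    - [10,-157,1,0,0,0]
    - [30,-157,1,0,0,0]
    - [44,-157,1,0,0,0]
    - [44,-157,1,0,0,0]

```text
clock: 9.98
position: [0.5716, 0.0556, 0.2552]
eef_rot: [[-0.004, 0.12, 0.993], [0.0, 0.993, -0.12], [-1.0, -0.0, -0.004]]
wrist_force: [0.5, -0.6, 0.6]
width: 0.0
```

```bash
python3 -c "
from go import *
snap('scene','s7');snap('wrist','w7')
st();inc([0,0,.23])
a=cv2.imread('pics/w7.png');b=cv2.imread('pics/s7.png')[130:235,200:340]
cv2.imwrite('pics/m10.png',np.hstack([cv2.resize(a,(400,300)),cv2.resize(b,(400,300),interpolation=cv2.INTER_CUBIC)]))"
```

```text
t 10.07 press-frame tcp [  0.6   0.5 257.2] F [-0.3 -0.6  0.4] q [-0.01  0.37  0.14  1.34 -0.    1.68] w 0.00573343722385839
mm [27.2 -0.5 -0.5] rv [ 0.0005 -0.0004  0.    ]
```

View pics/m10.png

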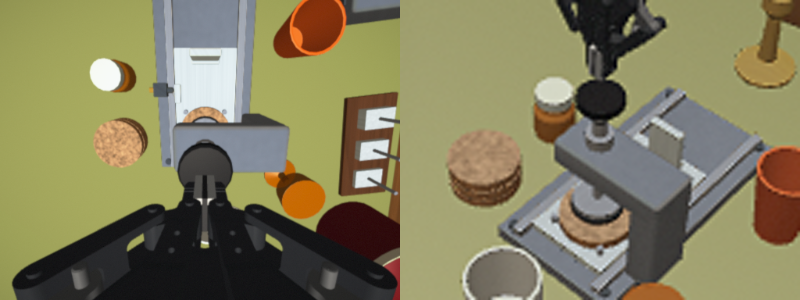

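Emit:
apply_moves:
  increments:
    - [8,0,0,0,0,0]
    - [16,0,0,0,0,0]
    - [22,0,0,0,0,0]
    - [25,0,0,0,0,0]
    - [25,0,0,0,0,0]

```text
clock: 10.7
position: [0.5726, 0.0549, 0.232]
eef_rot: [[-0.001, 0.121, 0.993], [-0.0, 0.993, -0.121], [-1.0, -0.0, -0.001]]
wrist_force: [-0.3, -0.5, -0.7]
width: -0.002
```

```bash
python3 -c "
from go import *
st();snap('scene','s8');st()"
```

```text
t 10.7 press-frame tcp [  0.5  -0.  232. ] F [-0.2 -0.5 -0.7] q [-0.01  0.38  0.08  1.28 -0.    1.68] w -0.0017263666730903207
t 10.75 press-frame tcp [  0.7   0.  232.3] F [-1.   0.  -0.2] q [-0.01  0.38  0.08  1.28 -0.    1.68] w 0.0019558635518994007
```

Now down in small steps, watching the force.

Emit:
apply_moves:
  increments:
    - [2,0,0,0,0,0]
    - [4,0,0,0,0,0]
    - [6,0,0,0,0,0]
    - [8,0,0,0,0,0]
    - [8,0,0,0,0,0]

```text
clock: 11.38
position: [0.573, 0.0549, 0.2244]
eef_rot: [[0.001, 0.121, 0.993], [-0.0, 0.993, -0.121], [-1.0, -0.0, 0.001]]
wrist_force: [-0.4, -0.0, 3.0]
width: 0.002
```

```bash
python3 -c "
from go import *
st()"
```

```text
t 11.38 press-frame tcp [9.000e-01 1.000e-01 2.244e+02] F [-0.4 -0.1  3. ] q [-0.01  0.38  0.07  1.26 -0.    1.68] w 0.0015287364994435494
```

Emit:
apply_moves:
  increments:
    - [2,0,0,0,0,0]
    - [4,0,0,0,0,0]
    - [6,0,0,0,0,0]
    - [8,0,0,0,0,0]
    - [8,0,0,0,0,0]

```text
clock: 12.0
position: [0.573, 0.055, 0.2163]
eef_rot: [[0.0, 0.121, 0.993], [-0.0, 0.993, -0.121], [-1.0, -0.0, 0.0]]
wrist_force: [0.0, -0.2, 3.4]
width: 0.004
```

```bash
python3 -c "
from go import *
st();snap('scene','s9');st()
a=cv2.imread('pics/s9.png')[140:200,235:315]
cv2.imwrite('pics/m11.png',cv2.resize(a,(800,600),interpolation=cv2.INTER_CUBIC))"
```

```text
t 12.0 press-frame tcp [9.000e-01 1.000e-01 2.163e+02] F [ 0.1 -0.2  3.4] q [-0.01  0.38  0.05  1.24 -0.    1.68] w 0.0036500643080341426
t 12.05 press-frame tcp [  0.9   0.  216.3] F [ 0.3 -0.2  2.7] q [-0.01  0.38  0.05  1.24 -0.    1.68] w -0.002492168108668631
```

View pics/m11.png

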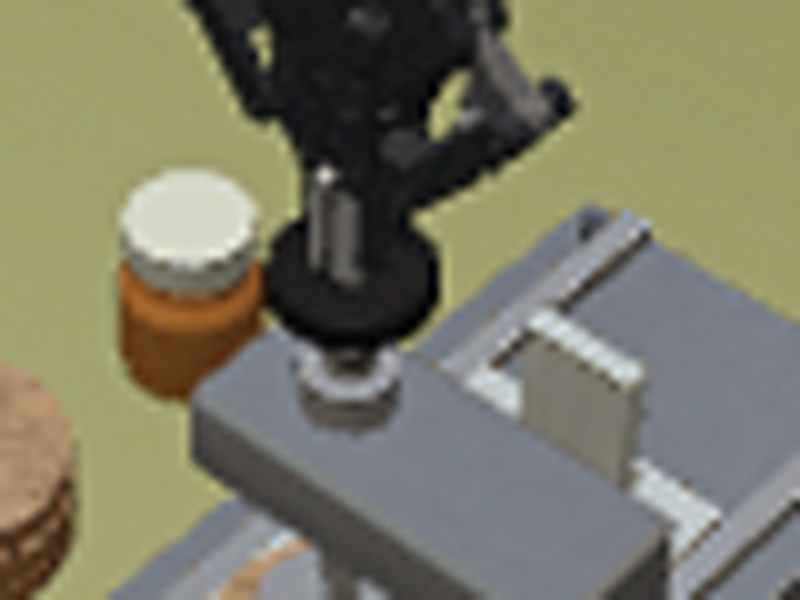

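The fingers are centred on the knob, which is down about 11.7 mm at about 3 N, just before the foot meets the coaster.

Emit:
apply_moves:
  increments:
    - [1,0,0,0,0,0]
    - [2,0,0,0,0,0]
    - [3,0,0,0,0,0]
    - [4,0,0,0,0,0]
    - [5,0,0,0,0,0]
    - [5,0,0,0,0,0]

```text
clock: 12.8
position: [0.573, 0.0549, 0.2125]
eef_rot: [[0.001, 0.121, 0.993], [-0.0, 0.993, -0.121], [-1.0, -0.0, 0.001]]
wrist_force: [-2.8, -0.2, 10.0]
width: -0.0
```

```bash
python3 -c "
from go import *
st()"
```

```text
t 12.8 press-frame tcp [  0.9   0.  212.5] F [-2.7 -0.5 10. ] q [-0.01  0.38  0.04  1.23 -0.    1.68] w -0.0003656123749272601
```

Emit:
apply_moves:
  increments:
    - [1,0,0,0,0,0]
    - [2,0,0,0,0,0]
    - [3,0,0,0,0,0]
    - [4,0,0,0,0,0]
    - [4,0,0,0,0,0]
    - [4,0,0,0,0,0]

```text
clock: 13.55
position: [0.573, 0.0549, 0.2092]
eef_rot: [[0.002, 0.121, 0.993], [-0.0, 0.993, -0.121], [-1.0, -0.0, 0.002]]
wrist_force: [-2.8, -0.3, 12.4]
width: 0.0
```

```bash
python3 -c "
from go import *
st();snap('scene','s10');st();snap('wrist','w10');st()
a=cv2.imread('pics/s10.png')[150:198,240:304]
cv2.imwrite('pics/m12.png',cv2.resize(a,(800,600),interpolation=cv2.INTER_CUBIC))"
```

```text
t 13.55 press-frame tcp [  0.9   0.  209.2] F [-2.7 -0.6 12.4] q [-0.01  0.38  0.03  1.22 -0.    1.68] w 0.0004925638686030783
t 13.6 press-frame tcp [  0.9   0.  209.1] F [-3.3 -0.5 12.1] q [-0.01  0.38  0.03  1.22 -0.    1.68] w -0.0005623951991837098
t 13.65 press-frame tcp [  0.9   0.  209.1] F [-3.  -0.8 12.2] q [-0.01  0.38  0.03  1.22 -0.    1.68] w -1.3218179949929433e-05
```

View pics/m12.png

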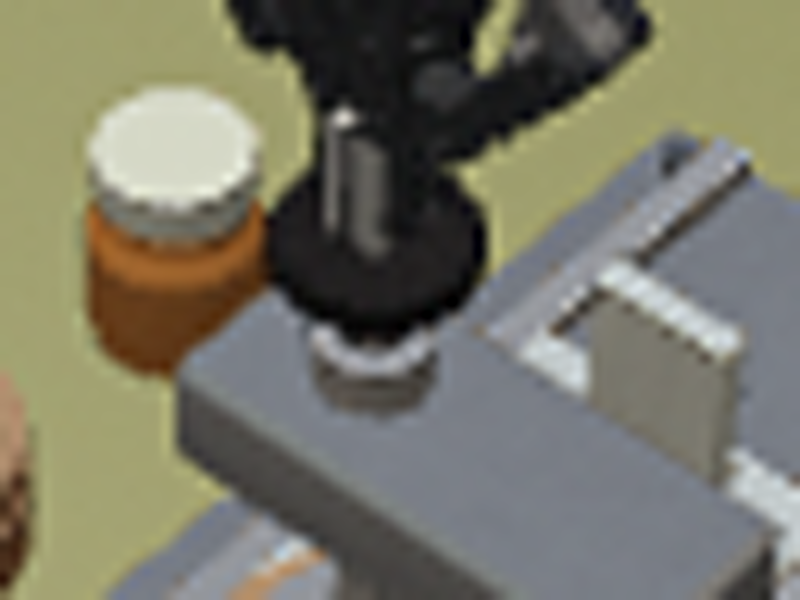

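```bash
python3 -c "
from go import *
A=np.load('pics/s7.npz')
c=cal('s10')
p=lambda z:proj(c,O+[0,0,z])[0]
print(p(.21),p(.19))
def edge(n,u,v0,v1):
  g=cv2.GaussianBlur(cv2.imread(f'pics/{n}.png')[...].max(2),(1,1),0).astype(float)[:,u]
  for v in range(v0,v1):
    if g[v]<60<=g[v+1]: return v+(60-g[v])/(g[v+1]-g[v])
for u in (263,264,265,266,267,275,276,277): print(u,[edge(n,u,a,195) for n,a in (('s7',162),('s9',166),('s10',169))])
"
```

```text
[269.76862452 167.33195844] [269.61065633 172.26977395]
263 [np.float64(169.05785123966942), np.float64(172.1809523809524), np.float64(174.0)]
264 [np.float64(169.9795918367347), np.float64(173.0), np.float64(174.63235294117646)]
265 [np.float64(170.43), np.float64(173.348623853211), np.float64(175.1925925925926)]
266 [np.float64(171.07608695652175), np.float64(173.875), np.float64(175.325)]
267 [np.float64(171.71428571428572), np.float64(174.671875), np.float64(176.3943661971831)]
275 [np.float64(170.23076923076923), np.float64(173.26865671641792), np.float64(174.73529411764707)]
276 [np.float64(169.58024691358025), np.float64(172.5909090909091), np.float64(174.45283018867926)]
277 [np.float64(168.5977011494253), np.float64(171.57831325301206), np.float64(173.34285714285716)]
```

The image shift (4.67 px, about 18.9 mm) agrees with the TCP reading (18.9 mm). One more millimetre is needed.

Emit:
apply_moves:
  increments:
    - [0.5,0,0,0,0,0]
    - [1,0,0,0,0,0]
    - [1,0,0,0,0,0]
    - [1,0,0,0,0,0]
    - [1,0,0,0,0,0]
    - [1,0,0,0,0,0]

```text
clock: 14.4
position: [0.573, 0.0549, 0.2083]
eef_rot: [[0.002, 0.121, 0.993], [-0.0, 0.993, -0.121], [-1.0, 0.0, 0.002]]
wrist_force: [-3.0, -0.3, 12.6]
width: 0.0
```

```bash
python3 -c "
from go import *
st();snap('top','t11');snap('scene','s11');st()
a=cv2.imread('pics/t11.png');b=cv2.imread('pics/s11.png')
cv2.imwrite('pics/m13.png',np.hstack([cv2.resize(a,(400,300)),cv2.resize(b,(400,300))]))
c=cal('s11');b=cv2.resize(b[150:225,240:340],(800,600),interpolation=cv2.INTER_CUBIC)
for p in [(-.022,.125,.09),(.022,.125,.09),(.022,.115,.09)]:
  u,v=proj(c,O+Rp@np.array(p))[0];cv2.circle(b,(int((u-240+.5)*8),int((v-150+.5)*8)),3,(0,0,255),-1)
cv2.imwrite('pics/m14.png',b)"
```

```text
t 14.4 press-frame tcp [  0.9   0.  208.3] F [-2.9 -0.7 12.6] q [-0.01  0.38  0.03  1.22 -0.    1.68] w 0.000277231653591082
t 14.5 press-frame tcp [  0.9   0.  208.3] F [-3.7 -0.6 13.4] q [-0.01  0.38  0.03  1.22 -0.    1.68] w -0.000520609381213214
```

View pics/m13.png

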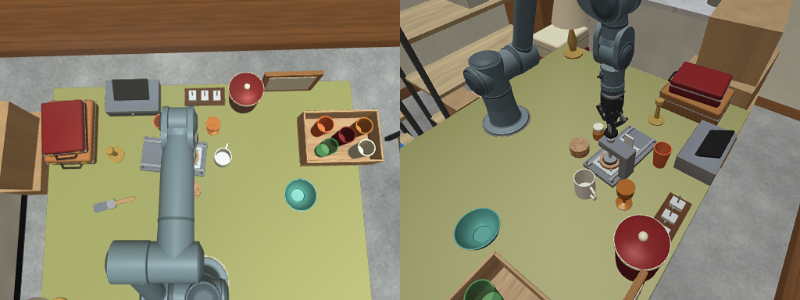

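View pics/m14.png

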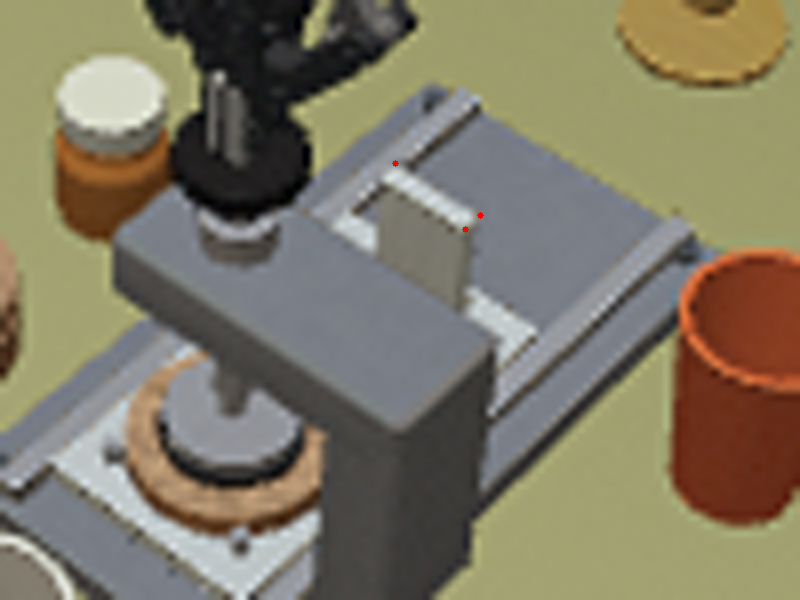

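The foot presses on the centred coaster, the paddle is within about 1 px of its home marks, and the bystanders are where they were. The knob is 19.7 mm down at about 13 N, as the spec predicts, so I'm handing in.

```bash
python3 -c "
from go import *
st();bot.hand_in();st()"
```

```text
t 14.5 press-frame tcp [  0.9   0.  208.3] F [-3.7 -0.6 13.4] q [-0.01  0.38  0.03  1.22 -0.    1.68] w -0.000520609381213214
the job is handed in; nothing more can be done
the job is handed in; nothing more can be done
```

The job is handed in at 14.5 s. The carriage is home in its catch, and the shut fingers are holding the knob about 19.7 mm down.

**Carriage:** I pushed the paddle until the catch resisted with about 5 N and then snapped, with the force falling to zero. A further push met a hard stop at 10 N. Camera overlays put the carriage plate at its 80 mm home position, with the knob still up at that point.

**Knob:** I pressed it down in small steps.
- **Depth:** the final reading is 19.7 mm from the tool height. One step earlier, the tool reading and the shift of the knob in the image both gave 18.9 mm.
- **Force:** it is steady at about 13 N upward, as expected for 20 mm. There is also about 3 N of sideways force.
- **Ring and collar:** I did not check the dark ring against the collar directly, because the knob hides it in the pictures. The depth rests on the tool reading and the image shift.

**Bystanders:** none look moved in the last pictures, though I checked this by eye only. The arm hid the tumbler, jar and coasters in the top view, so I judged those from the scene view.

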